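# Shim the low corner of a test instrument level

## Robot

A 6-joint arm with a two-finger parallel gripper is mounted at the origin on the work surface. World frame = base frame: x ahead of the robot, y to its left, z up, the work surface at z = 0. Lengths are in mm, angles in degrees, forces in N, time in s.
With the tool pointing down it reaches from about 300 to 850 mm from the base axis. Payload 4.2 kg.
Tool frame: the origin (TCP) lies midway between the tips of the shut fingers; the grasp point (between the pads) lies 19 mm behind it; y points along the fingers, z is the direction in which the jaws open and shut, and the axes are right-handed (so a half turn about y gives the same grasp; the last joint's range is limited). The gripper opens to 91 mm and grips with 3 to 60 N. Pads are 32 mm wide; open, the fingers measure 118 mm over their backs; the gripper's body (76 mm by 178 mm) begins 60 mm behind the grasp point.
Start: joints at [-69.385, 18.312, 89.639, -0, 72.044, -1.146], TCP at [213.177, -534.04, 213.976] pointing down, gripper open.
Joint ranges: [-177.97, 177.97], [-48.28, 115.42], [12.27, 149.76], [-77.06, 257.06], [2.81, 150.46], [-146.56, 146.56]. Speed limits (degrees/s): [147.25, 147.25, 180, 180, 180, 180].

## Interface

Orientations are given as [roll, pitch, yaw] about the fixed x, y, z axes, in that order (R = Rz(yaw) Ry(pitch) Rx(roll)).
In Python, from workcell import env gives the robot as it stands.
- The arm moves only by the shell command python3 -m handwheel 'ROWS' [FORCE]. ROWS is JSON, a list of rows, each a list of 3 entries, a list of its own where there are three numbers: the opening, from 0 (shut) to 1 (fully open), then the shift along the tool's x, y, z in mm, then the turn, a rotation vector about the tool's x, y, z in degrees. A call has exactly 10 rows; each row shifts and turns the commanded pose from where the row before left it, along the tool's axes as they then stand; what a row does not reach is not made up. A row lasts 1/12 s, in which the tool goes at most 41.7 mm and 7.16 degrees, less where a joint would pass 70% of its speed; a pose out of reach is approached as far as the arm can. A call is refused whole if a number of a shift passes 41.7 or a number of a turn 7.16, either way. A call with a gripper value outside its range is refused whole. The fingers move at their own pace and stop on an object; FORCE is the grip in N (left out, the last holds). Time passes only in rows, so rows that do not move let the fingers close, or fill a call up. It gives the time, the measured TCP pose, the force and the opening at its end, in the units of the state.
- env.state(): the state, without advancing time (a new reading comes with each control period).
- env.grab_frame(name): name is "scene" or "top"; returns the picture (400x640x3 uint8, red, green, blue); there is no depth.
- env.camera_info(name): a dict with "fx", "fy", "cx", "cy" (pixels), "camera_from_world" (4x4, takes a point from world to camera coordinates). Camera axes: x right, y down, z forward; pixel columns grow to the right and rows downward; lengths in mm; the calibration is good to about 2 mm. A picture is of the moment at which its call begins. camera_info takes no time and is no camera call.
- env.job_done(): hands the job in, once; it reports no verdict.
Trained networks look in the newest picture that a camera, given by its name, has taken for a name from the list of things; names that differ only in an ending like _2 or _b are one class to them, and where a whole thing is asked for, a point or a joint stands for the part that bears it (a point fixed in the world has none). Each returns a list of dicts, best first, with "p" (0 to 1); they miss things now and then, are a little off and sometimes report something else, mostly with a low value. They report only what shows in the picture. A call takes as long as a camera call.
- env.masks_of(camera, label): "region" (400x640 bool, what is visible of it) and "location" ([column, row] in pixels, amid what is visible of it).
The state is a dict: "time_s": time; "qpos": joint angles; "qvel": joint speeds; "effort": joint torques, N m; "ee_pos": TCP position; "ee_rot": TCP orientation; "force": force on the tool from outside, world axes, zero at the start; "torque": the same for the moment, N m; "gripper_width": finger opening in mm.
Only numpy, scipy, OpenCV 4.12 (cv2) and the standard library are available. Lean on these libraries where they do the work, as an engineer would, in place of code of your own. Each camera call takes 0.05 s, during which the arm holds its last target.

## Task

The test instrument stands on a three-cornered plate whose corner nearest you is low. Take the wedge shim by its grip block and push its thin end gently under the rubber foot of that corner, without jamming it, until the bubble of the spirit level on top rests centred between its two lines; then let go, leaving the shim lying flat on the table and carrying the foot. Raise the corner only with the shim, never by touching the instrument or its plate, and leave the other things on the table where they are.

Things in the scene. Friction and masses are not known exactly. Their poses are not given: they have to be found in the camera images.
- rig: Stand with the instrument. Origin on the table below the near rubber foot (it may lie 0.5 mm below to 2 mm above the table top); +x runs level from that foot to the far pivot, 260 mm away; +z up. An aluminium plate 8 mm thick, 250 mm wide at the far side, narrows to a 60 mm wide near corner that ends 12 mm before the foot. The black case (180 x 230 x 75 mm) begins 65 mm beyond the foot.
- bolt (a point): Top of the steel bolt head (16 mm wide) on the plate's near corner, straight above the foot, 51 mm above the rig origin when level. The plate's underside is 13 mm lower. The near corner starts 4.7 mm low, lying on a hard rest.
- foot_end (a point): Lowest point of the rubber foot under the near corner: an upright rod 20 mm thick with a round end, 3.3 mm above the rig origin at the start (8 mm if it were level and unloaded). It is springy (0.9 N per mm) and gives some 3.5 to 8 mm under the corner's weight (3 to 7 N, not known beforehand) before the corner begins to rise.
- vial (a point): Centre of the vial of the spirit level that lies on the instrument's white panel, on the rig's centre line, 155 mm beyond the foot, about 147 mm above the table. The aluminium level (180 x 26 x 20 mm) and its greenish vial (114 x 17 mm) lie along the rig's x; two black lines cross the vial 14 mm each side of its centre.
- bubble (a joint): Place of the pale bubble (16 mm long) along the vial, in m: 0 is centred, positive is toward the rig's +x (far) end. It seeks the high side and starts at +0.040, near the far end of the vial. It moves 8.5 mm toward the near end for each mm the near corner rises, or 1.4 mm for each mm that the loaded shim is driven in.
- shim: Loose grey plastic wedge shim, 156 mm long, 40 mm wide, 0.1 kg. Origin at the centre of its underside; its +x points to the thin end. The taper runs from 2.5 mm high at the thin end (x = +78 mm) to 23.5 mm (x = -48 mm), a rise of 1 in 6; behind it, from x = -48 to -78 mm, stands a grip block 30 mm long, 30 mm wide and 40 mm high. Driving it under the loaded foot takes a push of up to about 22 N.
- shim_grip (a point): Centre of the shim's grip block, 63 mm behind the shim's origin and 20 mm above its underside; same axes as the shim. Grasp it here across its 30 mm width (the shim's y).
- packer: Bystander: flat grey plastic packer, 90 x 40 x 12 mm, no taper. Origin at the centre of its underside.
- driver: Bystander: screwdriver lying on the table. Origin on its underside, long axis x.
- plug: Bystander: upright steel connector plug, 44 mm across, 70 mm high. Origin at the centre of its underside.

How it is judged (in metres and radians):
On the way:
1. the shim lies on the table with its thin end under the rubber foot, touching it, before the level is centred (contact force between shim and rig above 1 N and value of joint bubble above 0.006 m and height (world z) of shim below 0.008 m and x of shim in the frame of rig above -0.095 m), for 0.1 s.
At the end, for the whole second after the job is handed in: The bubble is within 5 mm of the vial's centre (all of it about between the lines), the shim lies flat on the table (within 0.04 rad), at rest, and carries the foot with more than 2 N (value of joint bubble between -0.005 and 0.005 m and contact force between shim and rig above 2 N and angle between shim's own z axis and vertical below 0.04 rad and linear speed of shim below 0.01 m/s); the robot touches nothing.
It fails at once if the shim is jammed against the foot or plate (more than 20 N between them) (contact force between shim and rig above 20 N).
It fails at once if the gripper or arm pushes on the instrument, its plate or stand (more than 3 N) (contact force between any of the fingers, the arm and rig above 3 N).
It fails at once if a bystander is moved by more than 30 mm (distance of any of packer, driver, plug from where it was at the start of the episode above 0.03 m).
It also fails if it takes over 64 s, if anything falls off the work surface, if the arm or the gripper's body presses on something with over 40 N, if the wrist force passes 120 N, or if a joint passes its speed limit or range.

## Working session

There is one attempt and no reset: what is moved stays moved. The work goes in short steps, Python scripts to look and compute and a shell command to move; the robot and the scene stay as the last step left them, time stands still between calls to the robot, and variables do not carry over. Pictures are saved under pics/ and viewed, and the job is handed in when it is done.

```bash
mkdir -p pics; ls
python3 - <<'E'
from workcell import env
import cv2
s=env.state();print(s)
for n in("scene","top"):
    im=env.grab_frame(n);cv2.imwrite(f"pics/{n}0.png",im[:,:,::-1])
    c=env.camera_info(n);print(n,c)
E
```

```text
pics
{'time_s': 0.0, 'qpos': array([-6.93843495e+01,  1.83509712e+01,  8.97084811e+01, -1.37388383e-03,
        7.20449052e+01, -1.14733537e+00]), 'qvel': array([ 0.13386713,  0.01086656,  0.06413064, -0.01613657,  0.01503451,
       -0.00374999]), 'effort': array([-2.33221239e-03, -4.12462413e+01, -2.31971616e+01,  7.26694940e-02,
        4.57408628e-02, -1.34859092e-04]), 'ee_pos': array([ 212.98480947, -533.52760823,  213.1129575 ]), 'ee_rot': array([-9.01043627e+01,  7.83657432e-04, -1.58236590e+02]), 'force': array([-0.12367554, -0.37315001,  0.34185337]), 'torque': array([ 0.01731689, -0.0200919 , -0.05068327]), 'gripper_width': 90.8001486635621}
scene {'fx': 472.03864159857517, 'fy': 472.03864159857517, 'cx': 324.4237996408156, 'cy': 200.4185817476761, 'camera_from_world': array([[ 3.23615339e-02,  9.99459865e-01,  5.71915188e-03,
        -1.96255537e+01],
       [ 7.55581358e-01, -2.07184788e-02, -6.54727085e-01,
        -4.02270634e+02],
       [-6.54254952e-01,  2.55092573e-02, -7.55843724e-01,
         1.74233093e+03],
       [ 0.00000000e+00,  0.00000000e+00,  0.00000000e+00,
         1.00000000e+00]])}
top {'fx': 402.6525893043229, 'fy': 402.6525893043229, 'cx': 321.58672511486355, 'cy': 201.57541131960994, 'camera_from_world': array([[ 2.99979459e-02, -9.99531052e-01, -6.14811525e-03,
        -4.55937917e-01],
       [-9.97923454e-01, -2.95978126e-02, -5.72079516e-02,
         5.94410112e+02],
       [ 5.69991533e-02,  7.85146944e-03, -9.98343353e-01,
         1.06103617e+03],
       [ 0.00000000e+00,  0.00000000e+00,  0.00000000e+00,
         1.00000000e+00]])}
```

View pics/scene0.png

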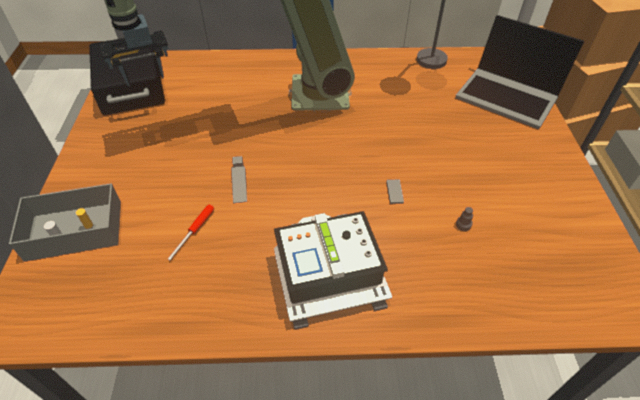

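View pics/top0.png

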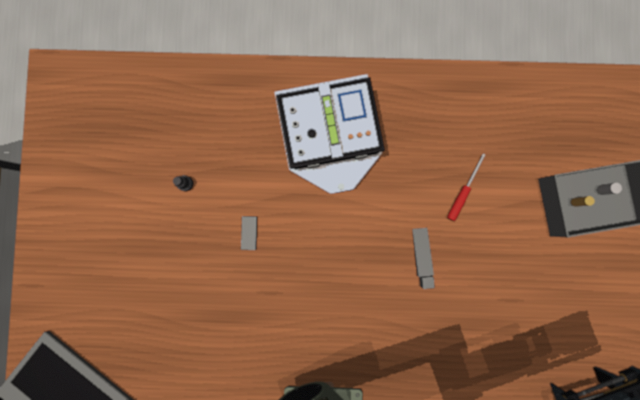

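```bash
cat > h.py <<'E'
from workcell import env
import numpy as np, cv2
def proj(n,P):
    c=env.camera_info(n);T=c["camera_from_world"]
    q=(T[:3,:3]@np.atleast_2d(P).T).T+T[:3,3]
    return np.c_[c["fx"]*q[:,0]/q[:,2]+c["cx"],c["fy"]*q[:,1]/q[:,2]+c["cy"]]
def onz(n,uv,z):
    c=env.camera_info(n);T=c["camera_from_world"];R=T[:3,:3];t=T[:3,3]
    uv=np.atleast_2d(uv).astype(float)
    d=np.c_[(uv[:,0]-c["cx"])/c["fx"],(uv[:,1]-c["cy"])/c["fy"],np.ones(len(uv))]@R
    o=-R.T@t
    return o+d*((z-o[2])/d[:,2])[:,None]
def best(n,l):
    r=env.masks_of(n,l)
    return r[0] if r else None
E
python3 - <<'E'
from h import *
env.grab_frame("scene");env.grab_frame("top")
for n in("scene","top"):
  for l in("shim","shim_grip","bolt","foot_end","vial","bubble","packer","driver","plug"):
    for r in env.masks_of(n,l)[:3]:
        ys,xs=np.nonzero(r["region"])
        print(n,l,round(r["p"],2),np.round(r["location"],1),r["region"].sum(),xs.min() if len(xs) else 0,xs.max() if len(xs) else 0,ys.min() if len(xs) else 0,ys.max() if len(xs) else 0)
E
```

```text
scene shim 0.96 [240.5 182.6] 603 232 246 156 202
scene shim 0.68 [197.9 216.2] 270 189 212 206 233
scene shim_grip 0.68 [238.8 178.8] 554 232 246 158 202
scene vial 0.92 [329.7 261.8] 9665 274 391 211 321
scene packer 0.71 [395.  190.7] 338 387 403 180 203
scene driver 0.77 [197.  221.6] 375 169 213 205 259
scene driver 0.68 [327.6 264.9] 9429 274 391 212 319
scene plug 0.5 [463.7 215.9] 331 456 472 207 231
top shim 0.8 [423.4 261.3] 922 412 433 228 288
top shim_grip 0.77 [424.8 257.9] 964 413 433 228 288
top shim_grip 0.49 [456.9 205. ] 357 448 482 156 220
top vial 0.85 [331.3 130.4] 9544 275 384 74 192
top vial 0.38 [422.3 258.6] 894 413 433 228 288
top bubble 0.72 [423.8 259.1] 925 412 433 228 287
top bubble 0.63 [185.2 180.9] 245 173 193 176 190
top packer 0.65 [251.6 231.5] 522 241 257 216 249
top driver 0.82 [462.4 198.7] 472 447 484 154 220
top plug 0.49 [184.6 180.3] 255 173 193 175 190
```

The top view shows the shim at about (423, 258) with its grip block toward the robot. The rig's near corner is at about (340, 192), the vial runs along (331, 120), and the packer is at (249, 233). The scene view shows the shim at (239, 180), with the rig's near end facing the robot.

Run:
```python
from h import *
a=env.grab_frame("top")[:,:,::-1];b=env.grab_frame("scene")[:,:,::-1]
cv2.imwrite("pics/c1.png",cv2.resize(a[65:205,260:400],None,fx=4.2,fy=4.2,interpolation=cv2.INTER_CUBIC))
cv2.imwrite("pics/c2.png",cv2.resize(b[195:335,255:405],None,fx=4.2,fy=4.2,interpolation=cv2.INTER_CUBIC))
A=cv2.resize(a[220:295,395:450],None,fx=7,fy=7,interpolation=cv2.INTER_CUBIC)
B=cv2.resize(b[150:210,215:265],None,fx=7,fy=7,interpolation=cv2.INTER_CUBIC)
H=max(A.shape[0],B.shape[0]);f=lambda x:np.vstack([x,np.zeros((H-x.shape[0],x.shape[1],3),np.uint8)])
cv2.imwrite("pics/c3.png",np.hstack([f(A),f(B)]))
```

```text
(no output)
```

View pics/c1.png

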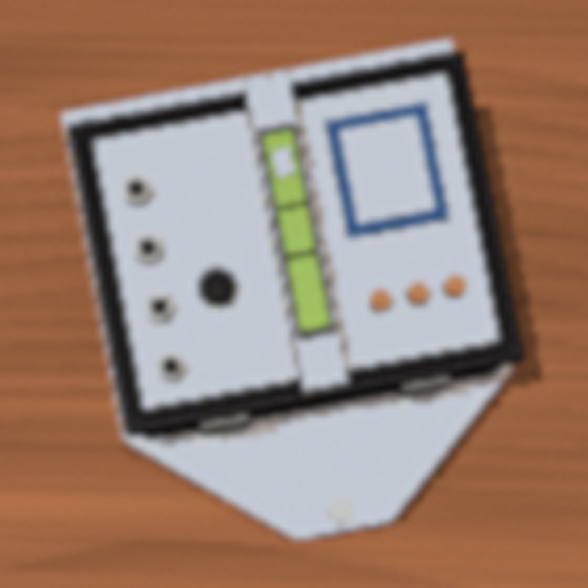

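View pics/c2.png

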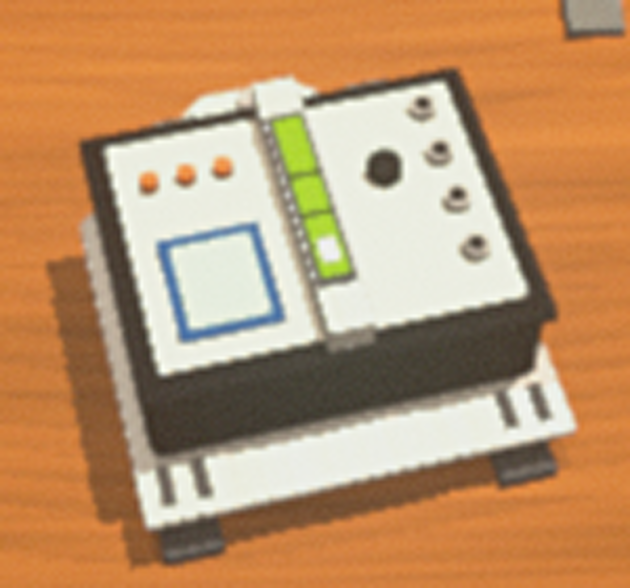

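View pics/c3.png

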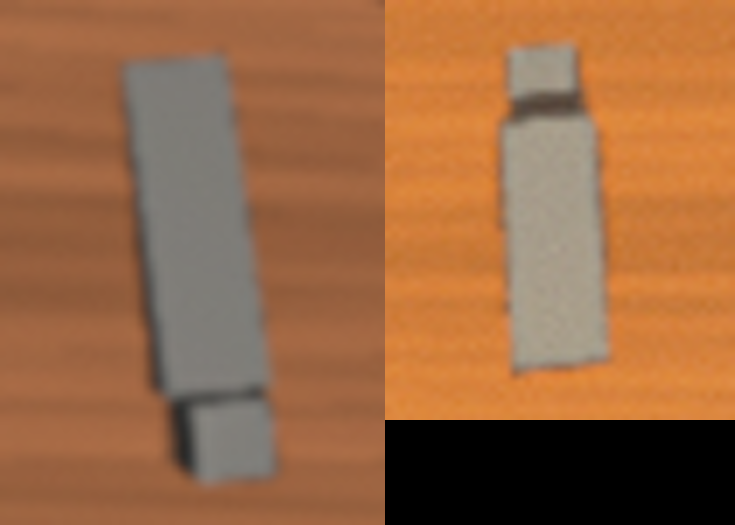

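```bash
cat > fit.py <<'E'
from h import *
from scipy.optimize import least_squares
def fit(obs,x0,zoff=False):
    def f(p):
        c,s=np.cos(p[2]),np.sin(p[2]);r=[]
        for n,sc,ox,oy,L in obs:
            P=np.array([l[:3] for l in L],float);uv=np.array([l[3:] for l in L],float)
            uv=(uv+.5)/sc-.5+[ox,oy]
            W=np.c_[p[0]+c*P[:,0]-s*P[:,1],p[1]+s*P[:,0]+c*P[:,1],P[:,2]+(p[3] if zoff else 0)]
            r.append((proj(n,W)-uv).ravel())
        return np.concatenate(r)
    R=least_squares(f,x0+([0] if zoff else []),loss='soft_l1')
    return R.x,np.round(f(R.x).reshape(-1,2),1)
E
python3 - <<'E'
from fit import *
T=[(78,20,2.5,125,65),(78,-20,2.5,222,57),(-48,-20,23.5,267,387),(-48,15,40,190,405),(-48,-15,40,268,400),(-78,15,40,205,483),(-78,-15,40,275,475)]
S=[(78,-20,2.5,130,372),(78,20,2.5,223,358),(-48,-20,23.5,115,122),(-48,20,23.5,210,118),(-78,-15,40,123,50),(-78,15,40,192,44),(-48,-15,40,127,98),(-48,15,40,195,92)]
to=("top",7,395,220,T);so=("scene",7,215,150,S)
for o in([to],[so],[to,so]):
    p,r=fit(o,[450,-250,0.]);print("shim",p[:2],np.degrees(p[2]));
print(r.tolist())
z=lambda x,zl:zl-4.7*(1-x/260)
T=[(x,0,z(x,155),u,v) for x,u,v in[(212,277,129),(98,315,332),(169,293,206),(141,301,254)]]+[(0,0,46.3,341,511),(-12,30,41.5,299,540),(-12,-30,41.5,390,522)]
S=[(x,0,z(x,155),u,v) for x,u,v in[(212,333,278),(98,290,118),(169,319,213),(141,309,178)]]
to=("top",4.2,260,65,T);so=("scene",4.2,255,195,S)
for o in([to],[so],[to,so]):
    p,r=fit(o,[520,0,0.]);print("rig",p[:2],np.degrees(p[2]));
print(r.tolist())
E
```

```text
shim [ 453.88700314 -256.93982417] 6.486808323197131
shim [ 456.50816532 -254.28200011] 6.12062810672472
shim [ 454.59950646 -255.71860035] 6.291963310260254
[[-1.0, -0.6], [-0.1, -0.6], [0.1, 0.2], [-0.7, -0.5], [-0.3, -0.7], [-1.7, 0.0], [-0.2, 0.2], [-0.5, -0.5], [-0.1, 0.1], [-0.0, -0.0], [-0.5, -0.7], [-0.4, -0.5], [-0.5, -0.6], [-0.8, -0.6], [-0.6, -0.7]]
rig [631.79186995 -32.21151498] 12.680369622626708
rig [639.01405463 -22.87602971] 9.932042045849286
rig [633.71175906 -31.34883258] 12.55525973550513
[[-0.2, -0.7], [-0.1, -2.2], [-0.5, -1.4], [-0.2, -1.3], [-0.2, 0.1], [-0.7, -0.0], [0.2, -0.0], [0.7, -2.6], [-1.4, -2.0], [-0.8, -1.9], [-1.4, -2.7]]
```

Run:
```python
from fit import *
for zz in(143,145,147,149):
  z=lambda x:zz-4.7*(155-x)/260
  T=[(x,0,z(x),u,v) for x,u,v in[(212,277,129),(98,315,332),(169,293,206),(141,301,254)]]+[(0,0,46.3,341,511),(-12,30,41.5,299,540),(-12,-30,41.5,390,522)]
  S=[(x,0,z(x),u,v) for x,u,v in[(212,333,278),(98,290,118),(169,319,213),(141,309,178)]]
  to=("top",4.2,260,65,T);so=("scene",4.2,255,195,S)
  for o in([to],[so],[to,so]):
    p,r=fit(o,[520,0,0.]);print("rig",zz,p[:2],np.degrees(p[2]));
  print(r.tolist())
```

```text
rig 143 [633.36784621 -31.98858196] 12.512669945702909
rig 143 [631.75844021 -22.54991268] 9.967655314797383
rig 143 [633.33157177 -31.38673168] 12.582722761140856
[[-0.2, 0.8], [-0.2, -1.1], [-0.6, -0.1], [-0.3, -0.1], [-0.2, 0.2], [-0.6, 0.1], [0.2, 0.1], [0.6, -0.3], [-1.4, 0.4], [-0.9, 0.5], [-1.5, -0.3]]
rig 145 [633.08986766 -32.03375335] 12.547296106989375
rig 145 [633.19506926 -22.61360194] 9.960223707286387
rig 145 [633.55338632 -31.35025186] 12.558008633197005
[[-0.2, 0.4], [-0.2, -1.4], [-0.6, -0.4], [-0.3, -0.4], [-0.2, 0.1], [-0.7, 0.0], [0.2, 0.0], [0.6, -0.7], [-1.4, 0.0], [-0.9, 0.1], [-1.5, -0.7]]
rig 147 [632.79873863 -32.07927999] 12.581782437842392
rig 147 [634.63166173 -22.67797637] 9.953072113876438
rig 147 [633.73909381 -31.3309432 ] 12.5439267396234
[[-0.2, 0.1], [-0.2, -1.7], [-0.6, -0.7], [-0.3, -0.7], [-0.2, 0.1], [-0.7, -0.0], [0.2, -0.1], [0.6, -1.1], [-1.4, -0.4], [-0.9, -0.3], [-1.5, -1.2]]
rig 149 [632.490694   -32.12437938] 12.615612344760722
rig 149 [636.06818393 -22.74279184] 9.946111995770275
rig 149 [633.81832159 -31.32796179] 12.540978296978796
[[-0.1, -0.2], [-0.1, -1.9], [-0.6, -1.0], [-0.2, -0.9], [-0.2, 0.0], [-0.7, -0.1], [0.2, -0.1], [0.6, -1.6], [-1.4, -0.9], [-0.8, -0.8], [-1.5, -1.7]]
```

```bash
python3 -m handwheel '[[1,[0,10,0],[0,5.2,0]],[1,[0,10,0],[0,5.2,0]],[1,[0,10,0],[0,5.1,0]],[1,[-20,7,-25],[0,0,0]],[1,[-20,7,-25],[0,0,0]],[1,[-20,7,-25],[0,0,0]],[1,[-20,7,-25],[0,0,0]],[1,[-20,7,-25],[0,0,0]],[1,[-20,7,-25],[0,0,0]],[1,[-20,7,-25],[0,0,0]]]' 40
python3 -m handwheel '[[1,[-20,6,-25],[0,0,0]],[1,[-20,6,-25],[0,0,0]],[1,[-20,6,-20],[0,0,0]],[1,[-3.6,6,-4.7],[0,0,0]],[1,[0,0,0],[0,0,0]],[1,[0,0,0],[0,0,0]],[1,[0,0,0],[0,0,0]],[1,[0,0,0],[0,0,0]],[1,[0,0,0],[0,0,0]],[1,[0,0,0],[0,0,0]]]'
```

```text
time_s: 2.03
ee_pos: [333.9, -343.6, 134.8]
ee_rot: [-90.0, 0.0, -173.8]
force: [-0.6, 0.3, -0.4]
gripper_width: 91.3
time_s: 2.87
ee_pos: [388.0, -264.4, 111.2]
ee_rot: [-90.0, 0.0, -173.8]
force: [-0.6, -0.2, -0.1]
gripper_width: 91.4
```

```bash
python3 -m handwheel '[[1,[0,20,-1],[0,0,0]],[1,[0,20,0],[0,0,0]],[1,[0,20,0],[0,0,0]],[1,[0,15,0],[0,0,0]],[1,[0,10,0],[0,0,0]],[1,[0,8,0],[0,0,0]],[1,[0,5,0],[0,0,0]],[1,[0,0,0],[0,0,0]],[1,[0,0,0],[0,0,0]],[1,[0,0,0],[0,0,0]]]'
python3 - <<'E'
from h import *
a=env.grab_frame("top")[:,:,::-1];b=env.grab_frame("scene")[:,:,::-1]
A=cv2.resize(a[220:310,380:470],None,fx=4.4,fy=4.4,interpolation=cv2.INTER_CUBIC)
B=cv2.resize(b[120:210,195:285],None,fx=4.4,fy=4.4,interpolation=cv2.INTER_CUBIC)
cv2.imwrite("pics/d1.png",np.hstack([A,B]))
E
```

```text
time_s: 3.7
ee_pos: [388.7, -263.1, 13.5]
ee_rot: [-89.9, 0.1, -173.7]
force: [0.1, 0.7, 1.1]
gripper_width: 91.3
```

View pics/d1.png

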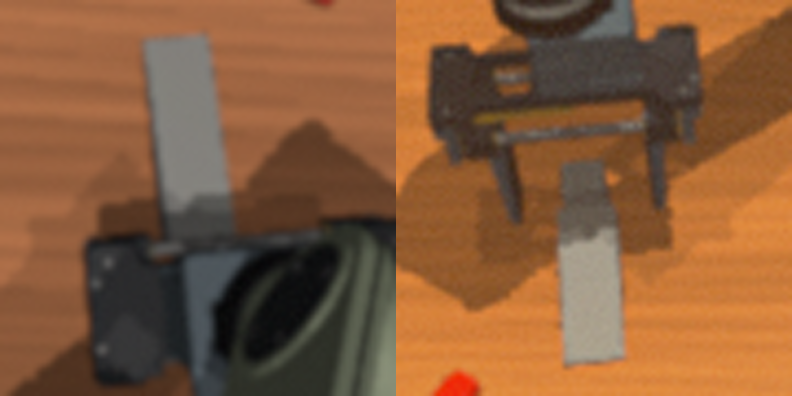

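The fingers straddle the block, which sits centred between them at about (585, 185) in the right half. I'll go down the last 10 mm and close.

```bash
python3 -m handwheel '[[1,[0,5,0],[0,0,0]],[1,[0,4.5,0],[0,0,0]],[1,[0,0,0],[0,0,0]],[0,[0,0,0],[0,0,0]],[0,[0,0,0],[0,0,0]],[0,[0,0,0],[0,0,0]],[0,[0,0,0],[0,0,0]],[0,[0,0,0],[0,0,0]],[0,[0,0,0],[0,0,0]],[0,[0,0,0],[0,0,0]]]' 50
python3 -m handwheel '[[0,[0,0,0],[0,0,0]],[0,[0,0,0],[0,0,0]],[0,[0,0,0],[0,0,0]],[0,[0,0,0],[0,0,0]],[0,[0,0,0],[0,0,0]],[0,[0,0,0],[0,0,0]],[0,[0,-5,0],[0,0,0]],[0,[0,-5,0],[0,0,0]],[0,[0,-5,0],[0,0,0]],[0,[0,-5,0],[0,0,0]]]' 50
```

```text
time_s: 4.63
ee_pos: [388.2, -262.7, 3.5]
ee_rot: [-90.0, 0.0, -173.7]
force: [0.4, -0.6, 0.3]
gripper_width: 47.6
time_s: 5.47
ee_pos: [388.3, -262.7, 24.1]
ee_rot: [-90.0, 0.0, -173.7]
force: [-0.8, 0.5, -0.7]
gripper_width: 29.6
```

```bash
python3 -m handwheel '[[0,[0,-5,0],[0,-3.1,0]],[0,[0,-5,0],[0,-3.1,0]],[0,[-14.2,0,-21.5],[0,0,0]],[0,[-14.2,0,-21.5],[0,0,0]],[0,[-14.2,0,-21.5],[0,0,0]],[0,[-14.2,0,-21.5],[0,0,0]],[0,[-14.2,0,-21.5],[0,0,0]],[0,[-14.2,0,-21.5],[0,0,0]],[0,[-14.2,0,-21.5],[0,0,0]],[0,[-14.2,0,-21.5],[0,0,0]]]' 50
python3 -m handwheel '[[0,[0,8,0],[0,0,0]],[0,[0,8,0],[0,0,0]],[0,[0,7,0],[0,0,0]],[0,[0,3,0],[0,0,0]],[0,[0,0,0],[0,0,0]],[0,[0,0,0],[0,0,0]],[0,[0,0,0],[0,0,0]],[0,[0,0,0],[0,0,0]],[0,[0,0,0],[0,0,0]],[0,[0,0,0],[0,0,0]]]'
python3 - <<'E'
from h import *
a=env.grab_frame("top")[:,:,::-1];b=env.grab_frame("scene")[:,:,::-1]
A=cv2.resize(a[150:285,290:410],None,fx=4.4,fy=4.4,interpolation=cv2.INTER_CUBIC)
cv2.imwrite("pics/e1.png",A)
cv2.imwrite("pics/e2.png",cv2.resize(b[100:340,230:420],None,fx=2.4,fy=2.4,interpolation=cv2.INTER_CUBIC))
E
```

```text
time_s: 6.3
ee_pos: [462.5, -69.0, 34.0]
ee_rot: [-90.0, 0.0, -167.5]
force: [-0.2, -0.4, -1.1]
gripper_width: 29.6
time_s: 7.13
ee_pos: [462.2, -70.4, 7.7]
ee_rot: [-90.0, 0.0, -167.6]
force: [0.4, 0.0, -0.9]
gripper_width: 29.6
```

View pics/e1.png

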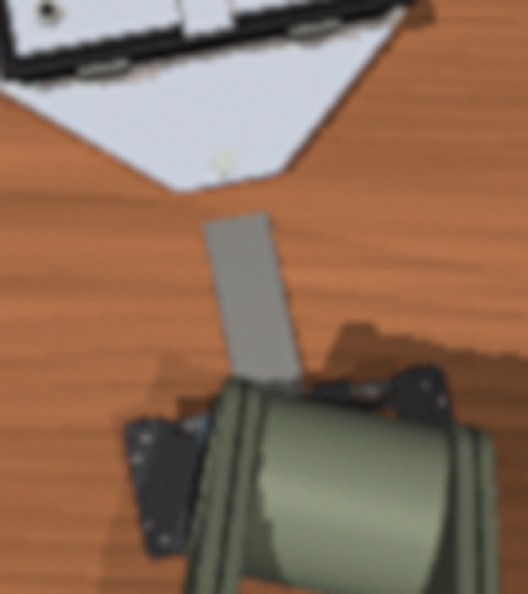

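View pics/e2.png

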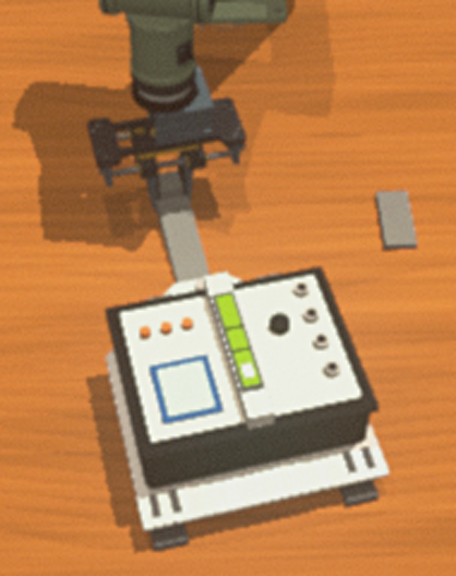

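Run:
```python
from h import *
f=lambda u,v:((u+.5)/4.4-.5+290,(v+.5)/4.4-.5+150)
a=np.radians(12.5);R=np.array([[np.cos(a),np.sin(a)],[-np.sin(a),np.cos(a)]])
for n,p,z in(("tipL",(205,225),6.7),("tipR",(268,212),6.7),("bolt",(224,160),46.3),("plL",(178,191),41.5),("plR",(282,172),41.5),("shL",(231,365),19),("shR",(300,372),23)):
    w=onz("top",f(*p),z)[0];print(n,w.round(1),(R@(w[:2]-[633,-32])).round(1))
print(env.state()["ee_pos"])
```

```text
tipL [598.2 -22.1   6.7] [-31.9  17.2]
tipR [607.3 -60.5   6.7] [-31.3 -22.3]
bolt [634.7 -31.1  46.3] [1.9 0.5]
plL [615.8  -4.5  41.5] [-10.8  30.6]
plR [629.  -66.   41.5] [-11.3 -32.4]
shL [513.1 -39.8  19. ] [-118.7   18.3]
shR [510.3 -81.2  23. ] [-130.5  -21.5]
[462.13815932 -70.22150987   7.60527679]
```

```bash
python3 -m handwheel '[[0,[0,2,-1.5],[0,0,0]],[0,[0,1,0],[0,0,0]],[0,[0,1,0],[0,0,0]],[0,[0,0.4,0],[0,0,0]],[0,[0,0,0],[0,0,0]],[0,[0,0,0],[0,0,0]],[0,[0,0,0],[0,0,0]],[0,[0,0,0],[0,0,0]],[0,[0,0,0],[0,0,0]],[0,[0,0,0],[0,0,0]]]' 50
```

```text
time_s: 8.07
ee_pos: [461.6, -68.6, 3.5]
ee_rot: [-90.0, -0.0, -167.5]
force: [-1.3, 0.3, 5.9]
gripper_width: 29.4
```

```bash
python3 -m handwheel '[[0,[-3,0,0],[0,0,0]],[0,[-4,0,0],[0,0,0]],[0,[-4,0,0],[0,0,0]],[0,[-4,0,0],[0,0,0]],[0,[-4,0,0],[0,0,0]],[0,[-4,0,0],[0,0,0]],[0,[-3,0,0],[0,0,0]],[0,[-2,0,0],[0,0,0]],[0,[0,0,0],[0,0,0]],[0,[0,0,0],[0,0,0]]]' 50
python3 -m handwheel '[[0,[-2,0,0],[0,0,0]],[0,[-2,0,0],[0,0,0]],[0,[-2,0,0],[0,0,0]],[0,[-2,0,0],[0,0,0]],[0,[-2,0,0],[0,0,0]],[0,[-2,0,0],[0,0,0]],[0,[-2,0,0],[0,0,0]],[0,[-2,0,0],[0,0,0]],[0,[0,0,0],[0,0,0]],[0,[0,0,0],[0,0,0]]]' 50
```

```text
time_s: 8.9
ee_pos: [489.0, -62.7, 3.5]
ee_rot: [-90.0, -0.0, -167.5]
force: [-1.5, 0.2, 5.7]
gripper_width: 29.9
time_s: 9.73
ee_pos: [504.2, -59.3, 3.5]
ee_rot: [-90.0, -0.1, -167.5]
force: [-3.2, -0.7, 6.6]
gripper_width: 29.8
```

```bash
cat > bub.py <<'E'
from h import *
def bubble(n,im,roi):
    x0,x1,y0,y1=roi
    c=im[y0:y1,x0:x1].astype(np.uint8);hsv=cv2.cvtColor(c,cv2.COLOR_RGB2HSV)
    g=((hsv[...,0]>28)&(hsv[...,0]<55)&(hsv[...,1]>110)).astype(np.uint8)
    k,lab,st,_=cv2.connectedComponentsWithStats(g)
    for i in range(1,k):
        if st[i,4]<12:g[lab==i]=0
    ys,xs=np.nonzero(g);h=cv2.convexHull(np.c_[xs,ys].astype(np.int32))
    m=np.zeros_like(g);cv2.fillConvexPoly(m,h,1)
    (cx,cy),wh,_=r=cv2.minAreaRect(h)
    bx=cv2.boxPoints(r);e=bx[1]-bx[0];e2=bx[2]-bx[1]
    ax=e if np.linalg.norm(e)>np.linalg.norm(e2) else e2
    L=np.linalg.norm(ax)+1;ax=ax/np.linalg.norm(ax)
    far=-1 if n=="top" else 1   # far end: up in top, down in scene
    if ax[1]*far<0: ax=-ax
    S=hsv[...,1].astype(float);V=hsv[...,2].astype(float)
    w=np.clip((130-S)/80,0,1)*(V>130)*cv2.erode(m,np.ones((2,2),np.uint8))
    Y,X=np.mgrid[:c.shape[0],:c.shape[1]]
    t=((X-cx)*ax[0]+(Y-cy)*ax[1])*114/L
    d=np.clip((110-V)/60,0,1)*m  # dark lines
    li=[np.sum(t*d*q)/max(np.sum(d*q),1e-9) for q in((t<0),(t>0))]
    return round(float(np.sum(t*w)/np.sum(w)),1),round(L,1),np.round(li,1)
def look(tag):
    a=env.grab_frame("top");b=env.grab_frame("scene")
    print("top",bubble("top",a,(310,352,85,155)),"scene",bubble("scene",b,(310,350,212,270)))
    A=cv2.resize(a[65:205,260:400,::-1],None,fx=2.8,fy=2.8,interpolation=cv2.INTER_CUBIC)
    B=cv2.resize(b[170:310,255:395,::-1],None,fx=2.8,fy=2.8,interpolation=cv2.INTER_CUBIC)
    cv2.imwrite(f"pics/{tag}.png",np.hstack([A,B]))
E
python3 -c "
from bub import *
look('f0')"
```

```text
top (25.0, np.float32(47.7), array([0., 0.])) scene (37.1, np.float32(40.5), array([0., 0.]))
```

View pics/f0.png

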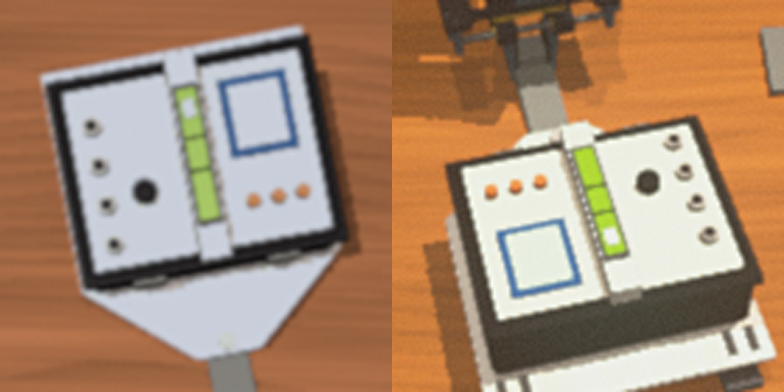

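The shim's thin end is under the near corner (about (233, 370) in the left half), and the bubble is still near the far end. I'll keep pushing slowly.

```bash
python3 -m handwheel '[[0,[-1.2,0,0],[0,0,0]],[0,[-1.2,0,0],[0,0,0]],[0,[-1.2,0,0],[0,0,0]],[0,[-1.2,0,0],[0,0,0]],[0,[-1.2,0,0],[0,0,0]],[0,[-1.2,0,0],[0,0,0]],[0,[-1.2,0,0],[0,0,0]],[0,[-1.2,0,0],[0,0,0]],[0,[-1.2,0,0],[0,0,0]],[0,[-1.2,0,0],[0,0,0]]]' 55
python3 -c "
from bub import *
look('f1')"
```

```text
time_s: 10.67
ee_pos: [514.4, -56.8, 3.5]
ee_rot: [-90.0, -0.2, -167.5]
force: [-7.3, -1.5, 9.2]
gripper_width: 30.0
top (25.3, np.float32(47.5), array([0., 0.])) scene (33.7, np.float32(40.8), array([0., 0.]))
```

```bash
python3 -m handwheel '[[0,[-1.2,0,0],[0,0,0]],[0,[-1.2,0,0],[0,0,0]],[0,[-1.2,0,0],[0,0,0]],[0,[-1.2,0,0],[0,0,0]],[0,[-1.2,0,0],[0,0,0]],[0,[-1.2,0,0],[0,0,0]],[0,[-1.2,0,0],[0,0,0]],[0,[0,0,0],[0,0,0]],[0,[0,0,0],[0,0,0]],[0,[0,0,0],[0,0,0]]]' 55
python3 -c "
from bub import *
look('f2')"
```

```text
time_s: 11.6
ee_pos: [522.1, -55.0, 3.5]
ee_rot: [-90.0, -0.3, -167.5]
force: [-8.2, -2.0, 9.7]
gripper_width: 30.2
top (25.0, np.float32(47.7), array([0., 0.])) scene (35.8, np.float32(40.8), array([0., 0.]))
```

View pics/f2.png

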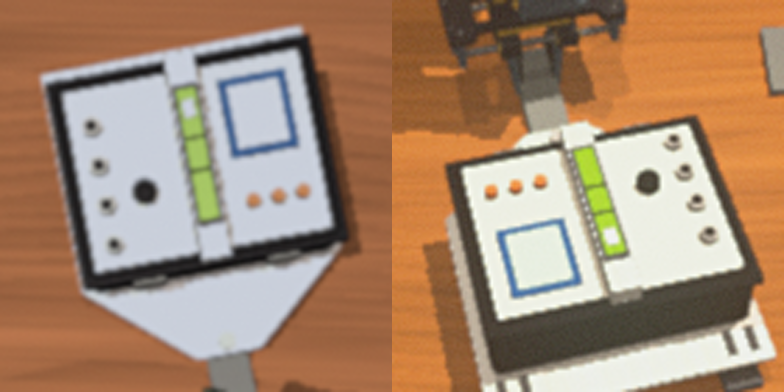

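```bash
sed -i 's/    Y,X=np.mgrid/    w8=(w>0.4).astype(np.uint8);k,lab,st,_=cv2.connectedComponentsWithStats(w8,connectivity=4)\n    if k>1: w=w*cv2.dilate((lab==1+np.argmax(st[1:,4])).astype(np.uint8),np.ones((3,3),np.uint8))\n    Y,X=np.mgrid/' bub.py
python3 -m handwheel '[[0,[-1.2,0,0],[0,0,0]],[0,[-1.2,0,0],[0,0,0]],[0,[-1.2,0,0],[0,0,0]],[0,[-1.2,0,0],[0,0,0]],[0,[-1.2,0,0],[0,0,0]],[0,[-1.2,0,0],[0,0,0]],[0,[-1.2,0,0],[0,0,0]],[0,[0,0,0],[0,0,0]],[0,[0,0,0],[0,0,0]],[0,[0,0,0],[0,0,0]]]' 55
python3 -c "
from bub import *
look('f3')"
```

```text
time_s: 12.53
ee_pos: [529.5, -53.2, 3.5]
ee_rot: [-90.1, -0.4, -167.5]
force: [-9.9, -0.8, 10.9]
gripper_width: 29.8
top (39.8, np.float32(47.5), array([0., 0.])) scene (36.4, np.float32(40.8), array([0., 0.]))
```

```bash
python3 -m handwheel '[[0,[-1.2,0,0],[0,0,0]],[0,[-1.2,0,0],[0,0,0]],[0,[-1.2,0,0],[0,0,0]],[0,[-1.2,0,0],[0,0,0]],[0,[-1.2,0,0],[0,0,0]],[0,[-1.2,0,0],[0,0,0]],[0,[-1.2,0,0],[0,0,0]],[0,[0,0,0],[0,0,0]],[0,[0,0,0],[0,0,0]],[0,[0,0,0],[0,0,0]]]' 55
python3 -c "
from bub import *
look('f4')"
```

```text
time_s: 13.47
ee_pos: [537.4, -51.4, 3.5]
ee_rot: [-90.1, -0.4, -167.5]
force: [-10.5, -1.5, 11.0]
gripper_width: 29.8
top (28.0, np.float32(47.7), array([0., 0.])) scene (25.7, np.float32(41.2), array([0., 0.]))
```

```bash
python3 -m handwheel '[[0,[-1.2,0,0],[0,0,0]],[0,[-1.2,0,0],[0,0,0]],[0,[-1.2,0,0],[0,0,0]],[0,[-1.2,0,0],[0,0,0]],[0,[-1.2,0,0],[0,0,0]],[0,[-1.2,0,0],[0,0,0]],[0,[-1.2,0,0],[0,0,0]],[0,[0,0,0],[0,0,0]],[0,[0,0,0],[0,0,0]],[0,[0,0,0],[0,0,0]]]' 55
python3 -c "
from bub import *
look('f5')"
```

```text
time_s: 14.4
ee_pos: [545.6, -49.6, 3.5]
ee_rot: [-90.1, -0.4, -167.5]
force: [-10.6, -2.4, 11.2]
gripper_width: 29.9
top (16.0, np.float32(47.7), array([0., 0.])) scene (12.7, np.float32(41.2), array([0., 0.]))
```

View pics/f5.png

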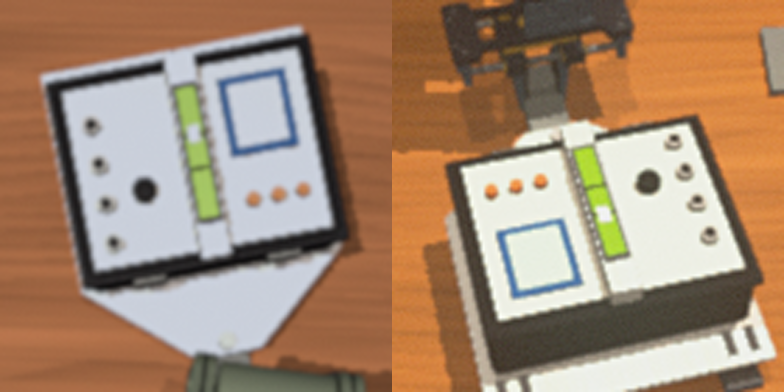

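The bubble now sits over the far line at about +14 mm, so there are roughly 10 mm left to drive.

```bash
python3 -m handwheel '[[0,[-1.2,0,0],[0,0,0]],[0,[-1.2,0,0],[0,0,0]],[0,[-1.2,0,0],[0,0,0]],[0,[-1.2,0,0],[0,0,0]],[0,[-1.2,0,0],[0,0,0]],[0,[-1,0,0],[0,0,0]],[0,[0,0,0],[0,0,0]],[0,[0,0,0],[0,0,0]],[0,[0,0,0],[0,0,0]],[0,[0,0,0],[0,0,0]]]' 55
python3 -c "
from bub import *
look('f6')"
```

```text
time_s: 15.33
ee_pos: [552.4, -48.2, 3.5]
ee_rot: [-90.1, -0.4, -167.5]
force: [-10.8, -2.1, 11.5]
gripper_width: 29.6
top (7.1, np.float32(47.9), array([0., 0.])) scene (4.0, np.float32(41.2), array([0., 0.]))
```

View pics/f6.png

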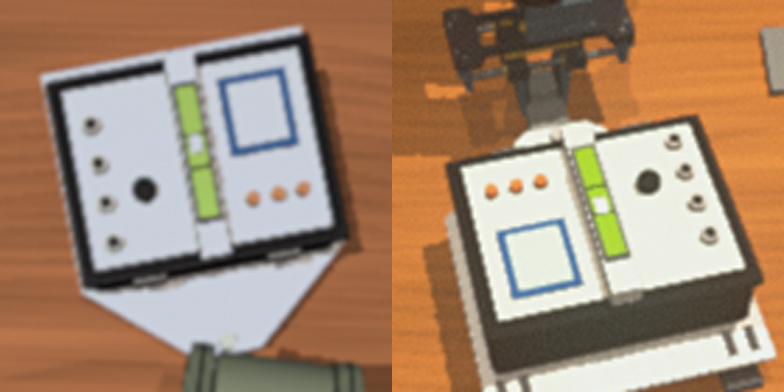

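```bash
cat > prof.py <<'E'
from h import *
from scipy.ndimage import map_coordinates
AX={"top":((260+277/4.2,65+129/4.2),(260+315/4.2,65+332/4.2)),"scene":((255+335.5/4.2,195+278/4.2),(255+289.5/4.2,195+117/4.2))}
def prof(n,im):
    a,b=np.array(AX[n][0]),np.array(AX[n][1])
    t=np.linspace(-.03,1.03,213);d=(b-a)/np.linalg.norm(b-a);nn=np.array([-d[1],d[0]])
    out=0
    for o in(-1.2,-.6,0,.6,1.2):
        p=a+t[:,None]*(b-a)+o*nn
        out=out+np.stack([map_coordinates(im[...,k].astype(float),[p[:,1],p[:,0]],order=1) for k in range(3)],1)
    return t,out/5
def lines_bub(n,im):
    t,p=prof(n,im);g=p[:,1];b=p[:,2]
    ref=np.median(b[20:-20]);w=np.clip(b-ref-30,0,None)*((t>.04)&(t<.96))
    # bubble: window about peak
    k=np.argmax(np.convolve(w,np.ones(25),'same'));m=abs(t-t[k])<.13
    bub=np.sum(t*w*m)/np.sum(w*m)
    gm=np.median(g[20:-20]);d=np.clip(gm-12-g,0,None)
    L=[]
    for lo,hi in((.28,.48),(.52,.75)):
        q=(t>lo)&(t<hi);L.append(np.sum(t*d*q)/max(np.sum(d*q),1e-9))
    return bub,L
E
python3 - <<'E'
from prof import *
for n in("top","scene"):
    i0=cv2.imread(f"pics/{n}0.png")[:,:,::-1]
    b0,L0=lines_bub(n,i0);b,L=lines_bub(n,env.grab_frame(n))
    f=lambda x:14-28*(x-L0[0])/(L0[1]-L0[0])
    print(n,b0,L0,"start",f(b0),"now",f(b),L)
E
```

```text
top 0.15133990885050394 [np.float64(0.36817891317991974), np.float64(0.6079861926861572)] start 39.31821441669673 now 8.66057599175275 [np.float64(0.3401703147436592), np.float64(0.5894998053689661)]
scene 0.1908269781970577 [np.float64(0.4188837488560164), np.float64(0.6599814872341463)] start 40.485481039377866 now 6.946906575644561 [np.float64(0.3962566646699509), np.float64(0.6568687551021054)]
```

```bash
python3 -m handwheel '[[0,[-1,0,0],[0,0,0]],[0,[-1,0,0],[0,0,0]],[0,[-1,0,0],[0,0,0]],[0,[-1,0,0],[0,0,0]],[0,[-1,0,0],[0,0,0]],[0,[0,0,0],[0,0,0]],[0,[0,0,0],[0,0,0]],[0,[0,0,0],[0,0,0]],[0,[0,0,0],[0,0,0]],[0,[0,0,0],[0,0,0]]]' 55
cat >> prof.py <<'E'
def rep():
  for n in("top","scene"):
    i0=cv2.imread(f"pics/{n}0.png")[:,:,::-1]
    b0,L0=lines_bub(n,i0);b,L=lines_bub(n,env.grab_frame(n))
    f=lambda x,L:14-28*(x-L[0])/(L[1]-L[0])
    print(n,"now",f(b,L0),"by present lines",f(b,L))
E
python3 -c "
from bub import *;from prof import *
look('f7');rep()"
```

```text
time_s: 16.37
ee_pos: [557.3, -47.1, 3.5]
ee_rot: [-90.1, -0.4, -167.5]
force: [-10.2, -1.5, 11.1]
gripper_width: 29.6
top (-0.4, np.float32(47.5), array([0., 0.])) scene (-3.0, np.float32(41.5), array([0., 0.]))
top now 1.9718317508344612 by present lines -0.6873546723336812
scene now 0.011689206323493906 by present lines -0.4057406119901792
```

View pics/f7.png

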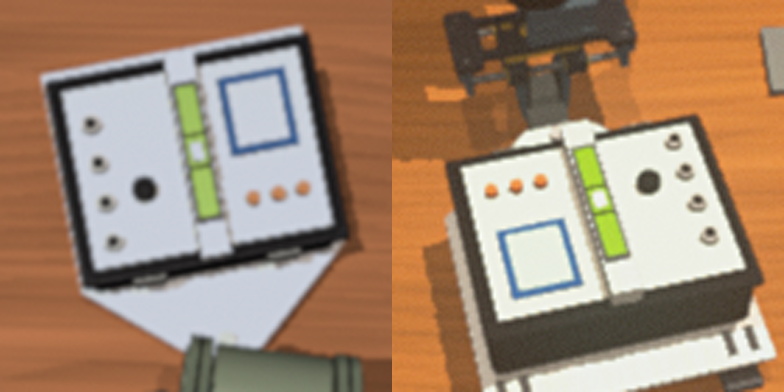

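The bubble sits centred between the lines, with both cameras within 2 mm of zero. I'll let go and check that it stays.

```bash
python3 -m handwheel '[[0.45,[0,0,0],[0,0,0]],[0.45,[0,0,0],[0,0,0]],[0.5,[0,0,0],[0,0,0]],[0.5,[0,0,0],[0,0,0]],[0.5,[0,0,0],[0,0,0]],[0.5,[0,0,0],[0,0,0]],[0.5,[0,0,0],[0,0,0]],[0.5,[0,0,0],[0,0,0]],[0.5,[0,0,0],[0,0,0]],[0.5,[0,0,0],[0,0,0]]]'
python3 -c "
from bub import *;from prof import *
look('f8');rep()"
```

```text
time_s: 17.4
ee_pos: [560.7, -46.7, 2.8]
ee_rot: [-90.0, -0.0, -167.5]
force: [-2.4, -1.2, -0.7]
gripper_width: 45.5
top (-2.5, np.float32(47.7), array([0., 0.])) scene (-5.0, np.float32(41.2), array([0., 0.]))
top now 0.06719566159440227 by present lines -2.5307830271925162
scene now -1.8717850018324427 by present lines -2.304256255264807
```

View pics/f8.png

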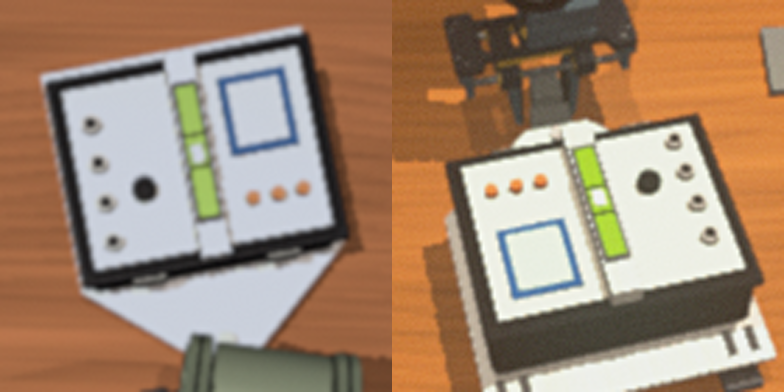

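```bash
python3 -m handwheel '[[0.8,[0,0,0],[0,0,0]],[0.8,[0,0,0],[0,0,0]],[0.8,[0,0,0],[0,0,0]],[0.8,[0,-5,0],[0,0,0]],[0.8,[0,-10,0],[0,0,0]],[0.8,[2,-15,0],[0,0,0]],[0.8,[4,-15,0],[0,0,0]],[0.8,[10,-20,0],[0,0,0]],[0.8,[20,-20,0],[0,0,0]],[0.8,[20,-20,0],[0,0,0]]]'
python3 -m handwheel '[[0.8,[30,-10,0],[0,0,0]],[0.8,[30,-10,0],[0,0,0]],[0.8,[30,-5,0],[0,0,0]],[0.8,[30,0,0],[0,0,0]],[0.8,[0,0,0],[0,0,0]],[0.8,[0,0,0],[0,0,0]],[0.8,[0,0,0],[0,0,0]],[0.8,[0,0,0],[0,0,0]],[0.8,[0,0,0],[0,0,0]],[0.8,[0,0,0],[0,0,0]]]'
python3 -c "
from bub import *;from prof import *
look('f9');rep()
a=env.grab_frame('top');cv2.imwrite('pics/t9.png',cv2.resize(a[85:155,305:355,::-1],None,fx=8,fy=8,interpolation=cv2.INTER_CUBIC))
b=env.grab_frame('scene');cv2.imwrite('pics/s9.png',b[:,:,::-1])"
```

```text
time_s: 18.43
ee_pos: [506.4, -58.9, 109.9]
ee_rot: [-90.0, 0.1, -167.5]
force: [-0.4, -1.2, -0.7]
gripper_width: 73.2
time_s: 19.27
ee_pos: [389.9, -84.7, 132.9]
ee_rot: [-90.0, -0.0, -167.5]
force: [-0.6, 0.6, -0.3]
gripper_width: 72.9
top (-3.0, np.float32(47.5), array([0., 0.])) scene (-6.5, np.float32(41.5), array([0., 0.]))
top now -0.416108988671537 by present lines -3.168778519376975
scene now -2.54462106324058 by present lines -2.8940388743271406
```

View pics/t9.png

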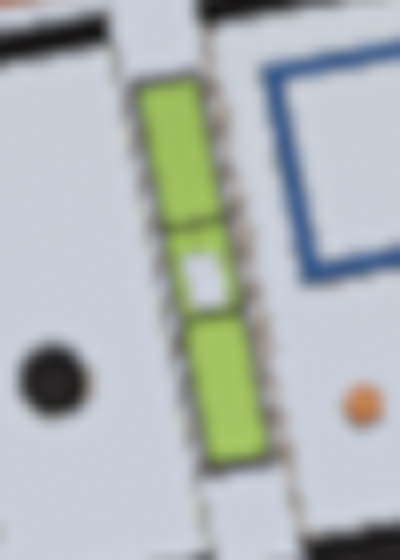

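View pics/f9.png

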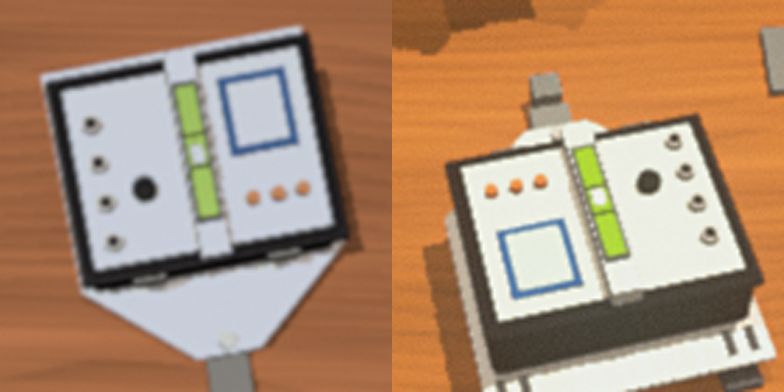

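View pics/s9.png

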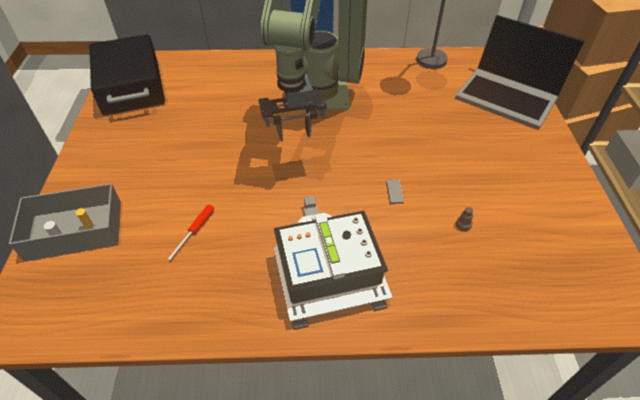

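```bash
cat > avg.py <<'E'
from prof import *
def avg(n,k=6): return np.mean([env.grab_frame(n).astype(float) for _ in range(k)],0)
def go():
  for n in("top","scene"):
    im=avg(n)
    t,p=prof(n,im);b=p[:,2];g=p[:,1]
    bub,L=lines_bub(n,im)
    gm=np.median(g)
    e=[t[i] for i in range(1,len(t)) if (b[i]-140)*(b[i-1]-140)<0]
    f=lambda x:14-28*(x-L[0])/(L[1]-L[0])
    print(n,"bub",round(f(bub),2),"lines",np.round(L,3),"edges",np.round(e,3),"by edges",[round(f(x),1) for x in e],env.state()["time_s"])
E
python3 -c "
from avg import *
go();go()"
```

```text
top bub -3.17 lines [0.348 0.582] edges [0.42  0.565 0.985] by edges [np.float64(5.4), np.float64(-12.0), np.float64(-62.3)] 19.8667
scene bub -2.9 lines [0.413 0.659] edges [-0.025  0.485  0.645] by edges [np.float64(64.0), np.float64(5.8), np.float64(-12.4)] 20.1667
top bub -3.18 lines [0.348 0.582] edges [0.42  0.565 0.985] by edges [np.float64(5.4), np.float64(-12.0), np.float64(-62.3)] 20.4667
scene bub -2.9 lines [0.413 0.659] edges [-0.025  0.485  0.645] by edges [np.float64(64.0), np.float64(5.8), np.float64(-12.4)] 20.7667
```

Both cameras agree on about -3 mm, steady and inside the ±5 mm band. The shim lies flat under the foot, the bystanders haven't moved, and the arm is clear of everything, so I'm handing in.

```bash
python3 -c "
from avg import *
print(env.job_done())
go()"
```

```text
the job is handed in; nothing more can be done
None
the job is handed in; nothing more can be done
```

I pushed the shim under the near foot until the bubble came between the lines, then let go, backed the arm clear and handed the job in at about 21 s. No verdict was reported.

**How it went:** I gripped the shim by its block, set it down flat in line with the rig, and slid it in along the table in slow steps. Before the level was centred it carried the foot while the bubble was still near +40 mm. The push force peaked at about 11 N, and I saw no sign of jamming.

**Last checks:**
- **Bubble:** It read -3.2 mm in the top camera and -2.9 mm in the scene camera, measured against the vial's lines. It held steady for about 1 s, within the ±5 mm limit but not dead centre. Before I let go it read about -0.5 mm. On release the shim moved in slightly further, and I left it rather than risk a second grasp.
- **Conflicting reading:** Measured against where the lines were in the first picture, the bubble read -0.4 mm (top) and -2.5 mm (scene). I trusted the current lines, because the vial shifts a little as the corner rises.
- **Shim and table:** By eye the shim lay flat, and the packer, driver and plug were where they started.
- **Not measured:** I couldn't read the shim-to-foot force. That it carries more than 2 N is inferred from the corner being raised with nothing else supporting it.

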